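# Load the bench melter and hold its dead-man key

### The arm

A 6-joint arm with a two-finger parallel gripper is mounted at the origin on the work surface. World frame = base frame: x ahead of the robot, y to its left, z up, the work surface at z = 0. Lengths are in m, angles in rad, forces in N, time in s.
With the tool pointing down it reaches from about 0.325 to 0.775 m from the base axis. Payload 5.5 kg.
Tool frame: the origin (TCP) lies on the centre line of the jaws, within the pads' length; the fingertips stand 17 mm ahead of it and the grasp point (between the pads) lies 2 mm behind it; z points along the fingers, y is the line along which they close (so a half turn about z gives the same grasp; the last joint's range is limited). The gripper opens to 85 mm and grips with 20 to 120 N. Pads are 22 mm wide; open, the fingers measure 114 mm over their backs; the gripper's body (76 mm by 85 mm) begins 54 mm behind the grasp point. The pads swing forward as they close: fully open they stand 13 mm farther back than shut.
Start: joints at [1.145, 0.091, 1.231, -0, 1.82, -0.057], TCP at [0.216, 0.56, 0.209] pointing down, gripper open.
Joint ranges: [-2.87, 2.87], [-0.86, 2.18], [0.17, 2.46], [-1.51, 4.65], [0.06, 2.69], [-2.65, 2.65]. Speed limits (rad/s): [2.57, 2.57, 3.01, 3.14, 3.14, 3.14].

### API

Orientations are given as a unit quaternion [w, x, y, z].
In Python, from station import bot gives the robot as it stands. The module is installed in compiled form; this text tells all that it offers.
- The arm moves only by the tool carry_out, never from a script. Its argument "series" is a list of rows, each a list of 6 numbers: the shift along the tool's x, y, z in m, then the turn, a rotation vector about the tool's x, y, z in rad. A call has exactly 8 rows; each row is the pose to reach, as a shift and turn from the pose commanded when the call began, along the tool's axes at that moment; what a row does not reach only later rows make up. A row lasts 1/12 s, in which the tool goes at most 41.7 mm and 7.16 degrees, less where a joint would pass 70% of its speed; a pose out of reach is approached as far as the arm can. A call with a gripper value outside its range is refused whole. "claw" is the opening, from -1 (shut) to 1 (fully open), set as the call begins (left out, the last holds). The fingers move at their own pace and stop on an object; "squeeze" is the grip in N (left out, the last holds). Time passes only in rows, so rows that repeat a pose let the fingers close, or fill a call up. It gives the time, the measured TCP pose, the force, the opening and the grip force at its end, in the units of the state.
- bot.sense(): the state, without advancing time (a new reading comes with each control period).
- bot.snapshot(name): name is "scene" or "top" or "wrist"; returns the picture (420x560x3 uint8, blue, green, red); there is no depth.
- bot.get_calibration(name): a dict with "K" (3x3 intrinsics, pixels), "rvec" (rotation vector, rad) and "tvec" (3), from world to camera coordinates, as OpenCV has them; the wrist camera has in their place "tool_from_camera" (4x4, takes a point from camera to tool coordinates, whose origin is the TCP and whose axes are the flange's). Camera axes: x right, y down, z forward; pixel columns grow to the right and rows downward; lengths in m; the calibration is good to about 2 mm. A picture is of the moment at which its call begins: read the wrist's pose just before it. get_calibration takes no time and is no camera call.
- bot.job_done(): hands the job in; it is judged then, once.
The state is a dict: "t": time; "joint_positions": joint angles; "dq": joint speeds; "effort": joint torques, N m; "tool_pos": TCP position; "ee_rot": TCP orientation; "wrist_force": force on the tool from outside, world axes, zero at the start; "moment": the same for the moment, N m; "width": opening from 0.0 (shut) to 1.0 (fully open); "grasp_force": force on a finger pad.
Only numpy, scipy, OpenCV 4.12 (cv2) and the standard library are available. Lean on these libraries where they do the work, as an engineer would, in place of code of your own. Each camera call takes 0.05 s, during which the arm holds its last target. There are 200 camera calls.

### The job

Load the bench melter: stand the liner upright in the well of the melter, then stand the crucible inside the liner, both fully down, lowered in and not dropped, with everything else on the bench left where it is. Then press the spring-loaded mushroom key on the control box half way down, where the dark ring on its stem is level with the top of the collar, and keep it there: pushing it right to the bottom trips the machine. The program finishes while still holding the key half way down.

Things in the scene. Friction and masses are not known exactly. Their poses are not given: they have to be found in the camera images.
- furnace: Top-loading bench melter, fixed: grey box 200 x 200 mm, 90 mm tall, in its centre a fireclay well (a round sleeve, 70 mm outside diameter, 54 mm inside, 8 mm wall) whose rim stands 10 mm above the box top, 100 mm above the table. Origin at the centre of its underside, z up; it is turned about z by up to 0.3 rad.
- well_floor (a point): Centre of the well's inner floor, 58 mm above the table; the well is 42 mm deep from its rim, inside diameter 54 mm all the way.
- liner: The liner: round open fireclay cup, the wider of the two tall vessels. Height 66 mm, outside diameter 48 mm at the rim tapering evenly to 44 mm at the foot, wall 5 mm, floor 6 mm thick. Stands loose on the table, mouth up, 0.11 to 0.22 kg. Origin at the centre of its underside, z to its mouth. In the well it stands with its rim 24 mm above the well's rim.
- liner_floor (a point): Centre of the liner's inner floor, 6 mm above its underside; inside diameter 34 mm here, 38 mm at the rim; 60 mm deep.
- crucible: The crucible: the narrow, tallest open fireclay cup. Height 86 mm, outside diameter 31 mm at the rim tapering evenly to 27 mm at the foot, wall 4 mm, floor 6 mm. Stands loose on the table, mouth up, 0.06 to 0.13 kg. Origin at the centre of its underside, z to its mouth. In the liner it stands with its rim 26 mm above the liner's rim.
- key_base: Control box of the dead-man key, fixed: 120 x 100 mm, 50 mm tall, with a 12 mm high, 32 mm wide collar in the middle of its top (collar top 62 mm above the table). Origin at the centre of its underside, z up.
- key_top (a point): Top centre of the mushroom key (head 48 mm in diameter, 12 mm thick, flat on top over the middle 32 mm); 101 mm above the table when released; moves straight down with the key. A 3 mm dark ring on its 18 mm stem is level with the collar's top at half travel.
- key (a joint): Downward travel of the key in m: 0 released, 0.024 bottomed, half way 0.012. Spring return: 3 N to start it moving, 7 N at half travel, 11.5 N at the bottom; it springs back when let go.
- dish: Melting dish, not needed: low wide fireclay dish 80 mm across, 24 mm high, near the two cups. Leave alone. Origin at the centre of its underside.
- block: Small soldering block 70 x 35 x 28 mm lying on the table. Leave alone. Origin at the centre of its underside.
- jar: Amber glass jar with brass cap, 52 mm in diameter, 65 mm high. Leave alone. Origin at the centre of its underside.
- brush: Bench brush 170 mm long lying flat. Leave alone.
- cup: Small copper cup 60 mm across, 50 mm high, at the left of the bench. Leave alone. Origin at the centre of its underside.
Things that resemble listed ones, but are neither listed nor needed, are in the scene too. What is shaped like the crucible but purple is not meant.

How it is judged:
On the way, in this order (a step that is already met when the one before it is completed fails the run):
1. the liner stands fully down in the well, released (horizontal distance between liner and well_floor below 0.008 m and z of liner in the frame of well_floor between -0.004 and 0.004 m and angle between liner's own z axis and vertical below 0.12 rad and contact force between the fingers and liner below 0.3 N and linear speed of liner below 0.03 m/s), for 0.2 s.
2. the crucible stands fully down in the liner, released (horizontal distance between liner and well_floor below 0.008 m and z of liner in the frame of well_floor between -0.004 and 0.004 m and angle between liner's own z axis and vertical below 0.12 rad and horizontal distance between crucible and liner_floor below 0.008 m and z of crucible in the frame of liner_floor between -0.004 and 0.004 m and angle between crucible's own z axis and vertical below 0.15 rad and contact force between the fingers and crucible below 0.3 N and linear speed of crucible below 0.03 m/s), for 0.2 s.
3. the key is held half way down (value of joint key between 0.0075 and 0.0165 m and contact force between any of the fingers, the arm and key_base above 1.5 N), for 0.5 s.
At the end, for the whole second after the job is handed in: The liner stands in the well and the crucible in the liner (each within 8 mm of centre, within 4 mm of its floor, upright), both released and at rest, and the robot itself still holds the key between 7.5 and 16.5 mm of its 24 mm travel. It is judged through the second after the program ends (all of step 2 and all of step 3 and contact force between the fingers and liner below 0.3 N and linear speed of liner below 0.03 m/s); the arm keeps its last pose, push and grip.
It fails at once if the key is pushed to the bottom (more than 21 mm) (value of joint key above 0.021 m).
It fails at once if the liner is dropped into the well (horizontal distance between liner and well_floor below 0.015 m and z of liner in the frame of well_floor below 0.045 m and linear speed of liner above 0.6 m/s).
It fails at once if the crucible is dropped into the liner (horizontal distance between crucible and liner_floor below 0.015 m and z of crucible in the frame of liner_floor below 0.045 m and linear speed of crucible above 0.6 m/s).
It fails at once if the dish, block, jar, brush or copper cup is displaced by more than 25 mm (distance of any of dish, block, jar, brush, cup from where it was at the start of the episode above 0.025 m).
It also fails if it takes over 72 s, if anything falls off the work surface, if the arm or the gripper's body presses on something with over 40 N, if the wrist force passes 120 N, or if a joint passes its speed limit or range.

## Working session

There is one attempt and no reset: what is moved stays moved. The work goes in short steps, Python scripts to look and compute and a tool call to move; the robot and the scene stay as the last step left them, time stands still between calls to the robot, and variables do not carry over. Pictures are saved under pics/ and viewed, at most 10 in all, crops included, and the job is handed in when it is done.

Besides the shell and the picture viewer there is one more tool, called after "Call:" by a JSON object that holds its "api" and its "payload". carry_out: Moves the arm, as the interface text tells. Its arguments: {"type":"object","properties":{"series":{"type":"array","items":{"type":"array","items":{"type":"number"}}},"claw":{"type":"number"},"squeeze":{"type":"number"}},"required":["series"]}

```bash
mkdir -p pics
cat > h.py <<'E'
import numpy as np,cv2
from station import bot
from scipy.spatial.transform import Rotation as R
def cam(n,s=None):
    c=bot.get_calibration(n);K=np.array(c["K"])
    if n=="wrist":
        s=s or bot.sense();q=s["ee_rot"];T=np.eye(4);T[:3,:3]=R.from_quat([q[1],q[2],q[3],q[0]]).as_matrix();T[:3,3]=s["tool_pos"]
        M=T@np.array(c["tool_from_camera"]);return K,M[:3,:3],M[:3,3]
    r=cv2.Rodrigues(np.array(c["rvec"],float))[0];return K,r.T,-r.T@np.array(c["tvec"],float).ravel()
def ray(C,uv,z):
    K,r,o=C;d=r@np.linalg.solve(K,np.array([uv[0],uv[1],1.]));return o+d*(z-o[2])/d[2]
def proj(C,p):
    K,r,o=C;v=K@(r.T@(np.array(p)-o));return v[:2]/v[2]
E
python3 - <<'E'
from h import *
s=bot.sense();print(s)
a=bot.snapshot("scene");b=bot.snapshot("top")
cv2.imwrite("pics/scene.png",a);cv2.imwrite("pics/top.png",b)
for n in("scene","top"):
    C=cam(n);print(n,C[2],C[1][:,2],C[0][0,0])
print(bot.get_calibration("wrist"))
E
```

```text
{'t': 0.0, 'joint_positions': array([ 1.14530630e+00,  9.18555685e-02,  1.23188462e+00, -1.53903538e-05,
        1.81976837e+00, -5.67371434e-02]), 'dq': array([ 0.00183634, -0.00012876, -0.00163545, -0.0005235 ,  0.0008857 ,
       -0.00169646]), 'effort': array([ 2.81906487e-04, -4.58730555e+01, -4.18024421e+01, -7.33966181e-05,
        1.18080838e-02, -4.88254045e-05]), 'tool_pos': array([0.21616853, 0.55936809, 0.20755358]), 'ee_rot': array([-2.21499379e-04,  1.83335352e-01,  9.83049964e-01, -9.32020468e-04]), 'wrist_force': array([ 0.75928631,  1.05149272, -0.40471479]), 'moment': array([ 0.00900373, -0.01138858,  0.03292764]), 'grasp_force': 0.0, 'width': 0.9978771926839689}
scene [ 1.16264511 -0.01817457  1.06190743] [-0.53390094  0.03000796 -0.84501438] 486.2860512908893
top [0.34424732 0.03047481 1.2729894 ] [ 0.19701302  0.00826749 -0.98036601] 432.2119486503476
{'K': array([[352.27167425,   0.        , 282.14116867],
       [  0.        , 352.27167425, 211.89463845],
       [  0.        ,   0.        ,   1.        ]]), 'tool_from_camera': array([[-1.99900319e-04, -9.58370098e-01, -2.85528836e-01,
         7.24747715e-02],
       [ 9.99999806e-01, -2.30335091e-05, -6.22794029e-04,
         2.59896943e-04],
       [ 5.90290443e-04, -2.85528905e-01,  9.58369916e-01,
        -1.66313615e-01],
       [ 0.00000000e+00,  0.00000000e+00,  0.00000000e+00,
         1.00000000e+00]])}
```

View pics/scene.png

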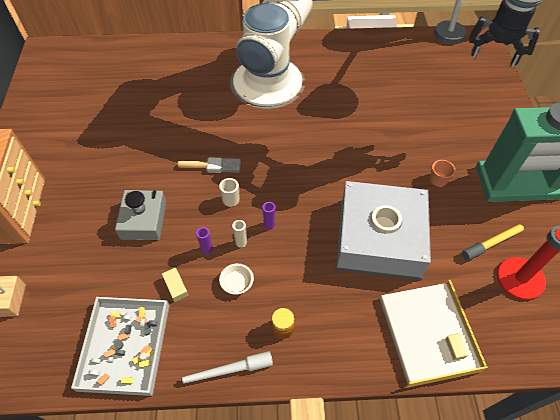

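View pics/top.png

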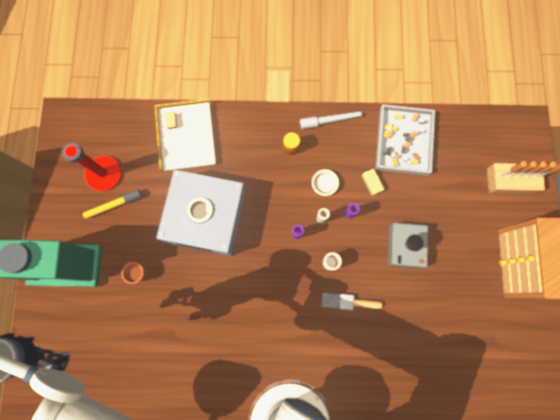

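The scene view shows the liner candidates at (229,192): wide cream cup; dish at (236,279), low and wide (not wanted). The crucible candidates are cream at (239,233), purple at (204,241) and purple at (269,215), so the cream one is meant. In the top view: liner (332,261), crucible (323,215), well (200,210), key (415,243). Next I measure and check with one crop.

Run:
```python
from h import *
P={"liner":((229,185),(332,261),.066,.048),"cruc":((239,226),(323,215),.086,.031),"well":((386,218),(200,210),.1,.07),"key":((135,200),(415,243),.101,.048)}
im={n:cv2.imread(f"pics/{n}.png") for n in("scene","top")}
for k,(a,b,z,D) in P.items():
    for n,uv in(("scene",a),("top",b)):
        C=cam(n);g=im[n];hsv=cv2.cvtColor(g,cv2.COLOR_BGR2HSV).astype(int)
        if k=="key": m=hsv[...,2]<60
        else: m=(hsv[...,1]<90)&(hsv[...,1]>15)&(hsv[...,2]>140)
        w=np.zeros(m.shape,bool);w[uv[1]-22:uv[1]+23,uv[0]-22:uv[0]+23]=1
        if k=="cruc": w[:]=0;w[uv[1]-14:uv[1]+15,uv[0]-14:uv[0]+15]=1
        cs,_=cv2.findContours((m&w).astype(np.uint8),cv2.RETR_EXTERNAL,cv2.CHAIN_APPROX_NONE)
        c=max(cs,key=cv2.contourArea);x,y,ww,hh=cv2.boundingRect(c)
        print(k,n,"guess",ray(C,uv,z).round(3),"bbox",(x,y,ww,hh),"top-rim c",ray(C,(x+ww/2,y+hh/2),z).round(3))
C=cam("scene");c=cv2.resize(im["scene"][140:300,100:300],(800,640))[:600]
d=cv2.resize(im["top"][180:280,280:440],(800,500),interpolation=cv2.INTER_CUBIC)
cv2.imwrite("pics/crop.png",cv2.resize(np.hstack([c[:500],d]),(800,250)))
cv2.imwrite("pics/crop.png",np.vstack([cv2.resize(im["scene"][160:260,110:290],(540,300)),cv2.resize(im["top"][185:285,280:460],(540,300))]))
```

```text
liner scene guess [ 0.443 -0.109  0.066] bbox (219, 178, 21, 29) top-rim c [ 0.466 -0.108  0.066]
liner top guess [ 0.441 -0.109  0.066] bbox (323, 252, 19, 19) top-rim c [ 0.44  -0.111  0.066]
cruc scene guess [ 0.576 -0.083  0.086] bbox (233, 220, 14, 21) top-rim c [ 0.588 -0.081  0.086]
cruc top guess [ 0.567 -0.082  0.086] bbox (317, 208, 13, 15) top-rim c [ 0.565 -0.084  0.086]
well scene guess [0.578 0.26  0.1  ] bbox (375, 208, 25, 20) top-rim c [0.578 0.263 0.1  ]
well top guess [0.572 0.259 0.1  ] bbox (186, 197, 28, 27) top-rim c [0.571 0.259 0.1  ]
key scene guess [ 0.502 -0.329  0.101] bbox (125, 191, 19, 18) top-rim c [ 0.502 -0.33   0.101]Traceback (most recent call last):
  File "<stdin>", line 12, in <module>
ValueError: max() iterable argument is empty
```

```bash
cat >> h.py <<'E'
TR=np.array([[0,1,0],[1,0,0],[0,0,-1.]])
def plan(p):
    s=bot.sense();q=s["ee_rot"];r=R.from_quat([q[1],q[2],q[3],q[0]]).as_matrix()
    print("t",round(s["t"],2),"at",s["tool_pos"].round(4),"shift",(r.T@(np.array(p)-s["tool_pos"])).round(4),"rot",R.from_matrix(r.T@TR).as_rotvec().round(3),"w",round(s["width"],3),"F",s["wrist_force"].round(1))
E
python3 - <<'E'
from h import *
plan([.44,-.11,.25]);plan([.33,.22,.25])
im={n:cv2.imread(f"pics/{n}.png") for n in("scene","top")}
cv2.imwrite("pics/crop.png",np.vstack([cv2.resize(im["scene"][160:260,110:290],(540,300)),cv2.resize(im["top"][185:285,280:460],(540,300))]))
E
```

```text
t 0.1 at [0.2162 0.5594 0.2076] shift [-0.4501 -0.5438 -0.0414] rot [-2.000e-03  1.000e-03  1.202e+00] w 0.997 F [ 0.4  0.6 -0. ]
t 0.1 at [0.2162 0.5594 0.2076] shift [-0.2285 -0.2756 -0.0419] rot [-2.000e-03  1.000e-03  1.202e+00] w 0.997 F [ 0.4  0.6 -0. ]
```

View pics/crop.png

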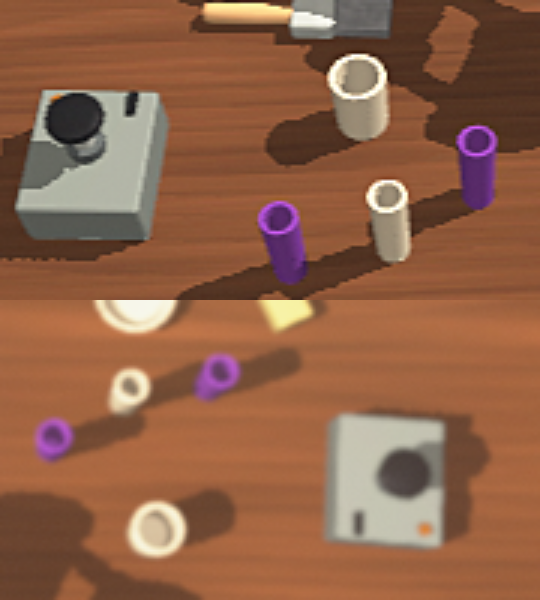

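The crop confirms it: wide cream liner at crop (357,95), narrow cream crucible at (390,220) between two purple ones. The arm goes over the well first for a close look, since it's on the way.

Call:
{"api": "carry_out", "payload": {"series": [[-0.025,-0.01,-0.02,0,0,0.12],[-0.06,-0.02,-0.04,0,0,0.24],[-0.1,-0.03,-0.06,0,0,0.36],[-0.14,-0.04,-0.07,0,0,0.48],[-0.18,-0.06,-0.07,0,0,0.6],[-0.22,-0.08,-0.07,0,0,0.72],[-0.26,-0.1,-0.07,0,0,0.84],[-0.28,-0.12,-0.07,0,0,0.96]]}}

```text
t: 0.77
tool_pos: [0.4357, 0.3453, 0.2775]
ee_rot: [-0.0, 0.619, 0.785, -0.001]
wrist_force: [0.8, 0.2, -0.8]
width: 0.997
grasp_force: 0.0
```

Run:
```python
from h import *
plan([.573,.24,.28])
```

```text
t 0.77 at [0.4357 0.3453 0.2775] shift [-0.1345  0.1088 -0.0025] rot [-0.001  0.001  0.236] w 0.997 F [ 0.8  0.2 -0.8]
```

Call:
{"api": "carry_out", "payload": {"series": [[-0.03,0.025,0,0,0,0.1],[-0.06,0.05,0,0,0,0.2],[-0.09,0.075,0,0,0,0.236],[-0.12,0.095,0,0,0,0.236],[-0.134,0.109,0,0,0,0.236],[-0.134,0.109,0,0,0,0.236],[-0.134,0.109,0,0,0,0.236],[-0.134,0.109,0,0,0,0.236]]}}

```text
t: 1.43
tool_pos: [0.5716, 0.2433, 0.2783]
ee_rot: [-0.0, 0.705, 0.709, -0.0]
wrist_force: [-0.2, 0.4, 0.7]
width: 0.999
grasp_force: 0.0
```

```bash
cat >> h.py <<'E'
def circ(name,p,z,smax=90,vmin=140,fn=None,smin=0,half=None):
    """cream blobs near expected point: print centre of each on plane z, and its width in mm"""
    s=bot.sense();C=cam("wrist",s);g=bot.snapshot("wrist");cv2.imwrite(f"pics/{name}.png",g)
    h=cv2.cvtColor(g,cv2.COLOR_BGR2HSV);m=((h[...,1]<smax)&(h[...,1]>=smin)&(h[...,2]>vmin)).astype(np.uint8)
    print("expect px",proj(C,p).round(0))
    cs,_=cv2.findContours(m,cv2.RETR_LIST,cv2.CHAIN_APPROX_NONE)
    for c in cs:
        if cv2.contourArea(c)<600: continue
        w=np.array([ray(C,q,z)[:2] for q in c[:,0]]);(cx,cy),r=cv2.minEnclosingCircle((w*1000).astype(np.float32))
        e=cv2.fitEllipse((w*1000).astype(np.float32));px=c[:,0].mean(0)
        print("px",px.round(0),"encl",round(cx,1),round(cy,1),"d",round(2*r,1),"ell",np.round(e[0],1),np.round(e[1],1))
E
python3 - <<'E'
from h import *
plan([.573,.24,.28]);circ("w1",[.573,.26,.1],.1,smin=20)
E
```

```text
t 1.43 at [0.5716 0.2433 0.2783] shift [-0.0033  0.0014 -0.0017] rot [-0.001 -0.     0.006] w 0.999 F [-0.2  0.4  0.7]
expect px [284. 166.]
px [422. 301.] encl 722.0 110.6 d 90.0 ell [730.9 106. ] [ 19.1 102.4]
px [143. 300.] encl 424.8 108.7 d 88.8 ell [412.9 103. ] [ 16.8 111.4]
px [284. 163.] encl 574.1 262.1 d 73.0 ell [574.3 261.7] [70.5 70.7]
px [490.  90.] encl 762.8 324.6 d 187.6 ell [758.9 322.9] [147.5 159.1]
```

View pics/w1.png

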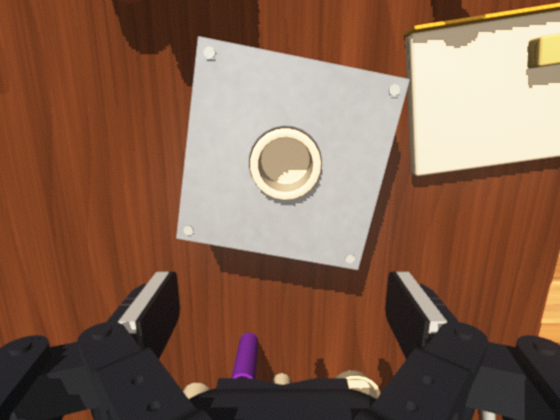

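The picture shows the well at px (284,163). It measures (0.574, 0.262) with diameter 70.6 mm, as it must be. Next stop is the liner.

Call:
{"api": "carry_out", "payload": {"series": [[-0.025,-0.01,0,0,0,0],[-0.06,-0.02,0,0,0,0],[-0.1,-0.035,0,0,0,0],[-0.14,-0.05,0,0,0,0],[-0.18,-0.065,0,0,0,0],[-0.22,-0.08,0.01,0,0,0.006],[-0.255,-0.095,0.02,0,0,0.006],[-0.285,-0.105,0.03,0,0,0.006]]}}

```text
t: 2.15
tool_pos: [0.4673, -0.0433, 0.2494]
ee_rot: [0.001, 0.706, 0.708, 0.001]
wrist_force: [0.5, -0.3, -0.4]
width: 1.0
grasp_force: 0.0
```

Call:
{"api": "carry_out", "payload": {"series": [[-0.02,-0.01,0.01,0,0,0],[-0.045,-0.018,0.015,0,0,0],[-0.065,-0.023,0.02,0,0,0],[-0.078,-0.027,0.02,0,0,0],[-0.078,-0.027,0.02,0,0,0],[-0.078,-0.027,0.02,0,0,0],[-0.078,-0.027,0.02,0,0,0],[-0.078,-0.027,0.02,0,0,0]]}}

```text
t: 2.82
tool_pos: [0.4422, -0.1196, 0.2291]
ee_rot: [0.0, 0.706, 0.708, 0.0]
wrist_force: [0.0, 0.0, -1.4]
width: 1.0
grasp_force: 0.0
```

Run:
```python
from h import *
plan([.44,-.11,.23]);circ("l1",[.44,-.11,.066],.066,smin=20)
```

```text
t 2.82 at [ 0.4422 -0.1196  0.2291] shift [ 0.0096 -0.0022 -0.0009] rot [ 0.001 -0.     0.002] w 1.0 F [ 0.   0.  -1.4]
expect px [279. 176.]
px [323. 344.] encl 492.3 -298.8 d 152.1 ell [ 491.5 -296.7] [118.1 129.8]
px [423. 302.] encl 584.4 -245.8 d 84.6 ell [ 594.5 -249.2] [18.4 94.6]
px [141. 301.] encl 295.8 -240.4 d 81.3 ell [ 291.8 -246.8] [14.6 95.4]
px [422. 301.] encl 584.8 -244.6 d 87.3 ell [ 594.9 -249.4] [ 19.5 103.2]
px [142. 301.] encl 300.6 -244.9 d 87.1 ell [ 290.2 -250.1] [ 18.1 105.6]
px [523. 308.] encl 685.9 -253.6 d 141.9 ell [ 687.  -246.6] [ 74.8 112.2]
px [182. 207.] encl 345.1 -140.3 d 46.7 ell [ 344.8 -140.3] [39.6 40.2]
px [281. 176.] encl 441.7 -110.1 d 38.9 ell [ 441.6 -109.9] [37.3 38.2]
px [182. 207.] encl 347.5 -148.1 d 140.2 ell [ 346.2 -128.8] [ 36.  141.7]
px [512. 139.] encl 652.1 -86.1 d 60.8 ell [652.6 -82.3] [46.  56.7]
```

View pics/l1.png

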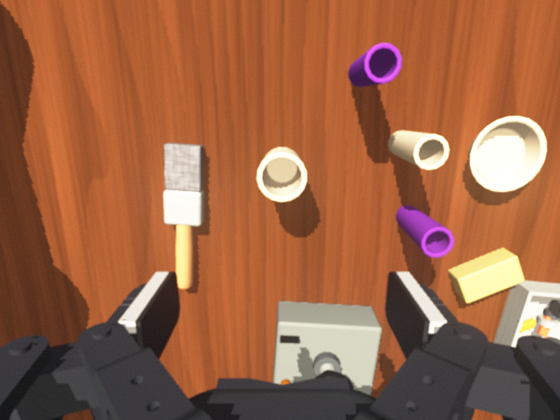

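Liner at px (281,176), mouth measured 37.7 mm wide (true 38) at (0.4417, -0.110). Crucible at px (418,149), purple ones at (375,65) and (425,230). Descending for the liner.

Call:
{"api": "carry_out", "payload": {"series": [[0.003,-0.001,0.02,0,0,0.002],[0.006,-0.001,0.045,0,0,0.002],[0.009,-0.001,0.075,0,0,0.002],[0.01,-0.001,0.105,0,0,0.002],[0.01,-0.001,0.13,0,0,0.002],[0.01,-0.001,0.15,0,0,0.002],[0.01,-0.001,0.163,0,0,0.002],[0.01,-0.001,0.169,0,0,0.002]]}}

```text
t: 3.53
tool_pos: [0.44, -0.1099, 0.0575]
ee_rot: [-0.001, 0.707, 0.707, -0.001]
wrist_force: [-0.2, -0.5, -0.1]
width: 1.001
grasp_force: 0.0
```

Call:
{"api": "carry_out", "payload": {"series": [[0,0,0,0,0,0],[0,0,0,0,0,0],[0,0,0,0,0,0],[0,0,0,0,0,0],[0,0,0,0,0,0],[0,0,0,0,0,0],[0,0,0,0,0,0],[0,0,0,0,0,0]], "claw": -1, "squeeze": 40}}

```text
t: 4.2
tool_pos: [0.4409, -0.1109, 0.0599]
ee_rot: [0.0, 0.708, 0.706, 0.0]
wrist_force: [-0.5, 0.3, -0.2]
width: -0.005
grasp_force: 0.0
```

Run:
```python
from h import *
plan([.4417,-.110,.06]);print(bot.sense()["grasp_force"])
```

```text
t 4.2 at [ 0.4409 -0.1109  0.0599] shift [ 0.0009  0.0008 -0.0001] rot [ 0.     0.    -0.002] w -0.005 F [-0.5  0.3 -0.2]
0.0
```

The fingers shut without holding anything, so I look.

Run:
```python
from h import *
g=bot.snapshot("wrist");a=bot.snapshot("scene")
cv2.imwrite("pics/m1.png",np.hstack([cv2.resize(g,(400,300)),cv2.resize(a[120:270,140:340],(400,300))]))
```

```text
(no output)
```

View pics/m1.png

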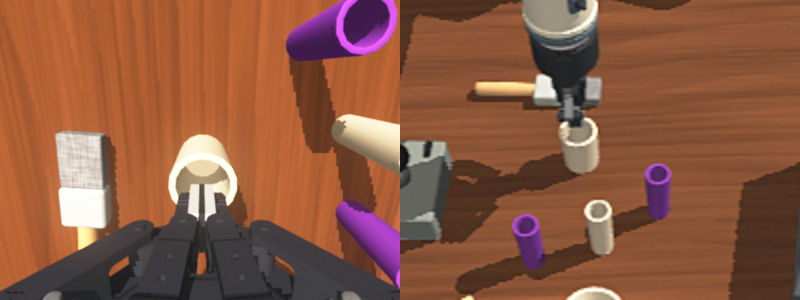

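The fingers are shut beside the liner's -y rim (wrist px ≈(287,280)); the liner stands unmoved at scene px (230,185). I check where the TCP and tips project against where they appear.

Run:
```python
from h import *
s=bot.sense();t=s["tool_pos"]
for n in("scene","wrist","top"):
    C=cam(n,s) if n=="wrist" else cam(n)
    print(n,"tcp",proj(C,t).round(0),"tip",proj(C,t-[0,0,.017]).round(0),"liner rim",proj(C,[.4417,-.11,.066]).round(0))
circ("m2",[.4417,-.11,.066],.066,smin=20)
a=bot.snapshot("scene");b=cv2.imread("pics/m2.png")
cv2.imwrite("pics/m3.png",np.hstack([cv2.resize(a[140:220,180:280],(400,320),interpolation=cv2.INTER_CUBIC),cv2.resize(b[160:320,180:380],(400,320))]))
```

```text
scene tcp [229. 186.] tip [229. 190.] liner rim [229. 185.]
wrist tcp [282. 255.] tip [282. 243.] liner rim [284. 259.]
top tcp [332. 261.] tip [332. 262.] liner rim [332. 261.]
expect px [284. 259.]
px [114. 290.] encl 355.8 -127.3 d 42.2 ell [ 355.8 -127.4] [34.8 36.1]
px [284. 245.] encl 441.7 -110.0 d 47.9 ell [ 441.7 -110.1] [44.  44.3]
px [283. 259.] encl 441.9 -106.4 d 63.7 ell [ 441.7 -103.8] [44.8 55.9]
px [114. 260.] encl 361.6 -116.2 d 91.3 ell [ 358.  -109.5] [34.1 90.8]
px [522. 192.] encl 551.5 -81.4 d 58.0 ell [555.1 -77. ] [22.8 54.5]
```

View pics/m3.png

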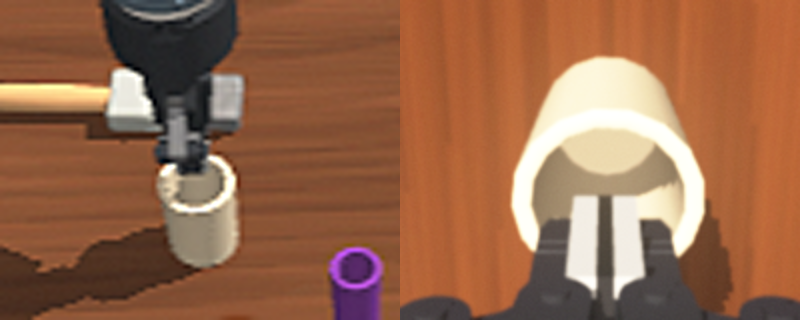

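The shut tips appear at wrist px v≈257, while a tip 17 mm ahead of the TCP should be at v≈243 or less. In both the shut and open pictures the tips come out about 25–35 mm *behind* the reported TCP. That explains why the fingers closed above the rim (z≈0.085), and the liner is undisturbed at (0.4417,-0.110). I open and go about 38 mm lower, which keeps clear of the table under either reading.

Call:
{"api": "carry_out", "payload": {"series": [[0,0,-0.01,0,0,0],[0,0,-0.02,0,0,0],[0,0,-0.02,0,0,0],[0,0,-0.02,0,0,0],[0,0,-0.02,0,0,0],[0,0,-0.02,0,0,0],[0,0,-0.02,0,0,0],[0,0,-0.02,0,0,0]], "claw": 1}}

```text
t: 5.07
tool_pos: [0.4407, -0.1107, 0.0793]
ee_rot: [-0.0, 0.708, 0.706, -0.0]
wrist_force: [-0.5, -0.2, 0.0]
width: 1.001
grasp_force: 0.0
```

Call:
{"api": "carry_out", "payload": {"series": [[0.001,0.001,0.01,0,0,0],[0.001,0.001,0.02,0,0,0],[0.001,0.001,0.03,0,0,0],[0.001,0.001,0.04,0,0,0],[0.001,0.001,0.048,0,0,0],[0.001,0.001,0.055,0,0,0],[0.001,0.001,0.058,0,0,0],[0.001,0.001,0.058,0,0,0]]}}

```text
t: 5.73
tool_pos: [0.4413, -0.1096, 0.0205]
ee_rot: [-0.001, 0.708, 0.706, -0.0]
wrist_force: [0.1, 0.8, -0.3]
width: 0.997
grasp_force: 0.0
```

Call:
{"api": "carry_out", "payload": {"series": [[0,0,0,0,0,0],[0,0,0,0,0,0],[0,0,0,0,0,0],[0,0,0,0,0,0],[0,0,0,0,0,0],[0,0,0,0,0,0],[0,0,0,0,0,0],[0,0,0,0,0,0]], "claw": -1, "squeeze": 40}}

```text
t: 6.4
tool_pos: [0.4423, -0.11, 0.0226]
ee_rot: [0.001, 0.708, 0.706, 0.0]
wrist_force: [-2.7, 0.0, 6.1]
width: 0.534
grasp_force: 41.6
```

Run:
```python
from h import *
plan([.4417,-.110,.02]);print(bot.sense()["grasp_force"])
g=bot.snapshot("wrist");a=bot.snapshot("scene")
cv2.imwrite("pics/g1.png",np.hstack([cv2.resize(g,(400,300)),cv2.resize(a[140:220,180:280],(400,320))[:300]]))
```

```text
t 6.4 at [ 0.4423 -0.11    0.0226] shift [-0.     -0.0006  0.0026] rot [ 0.001  0.001 -0.002] w 0.534 F [-2.7  0.   6.1]
41.614690094484104
```

View pics/g1.png

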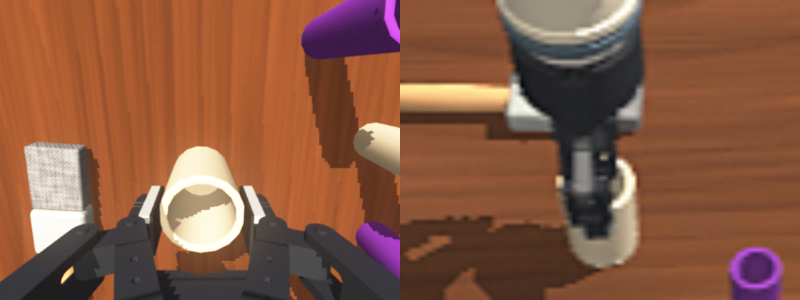

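Grasp force 41.6 N, width 0.534 (45 mm). The picture shows both pads holding the upper part of the liner, which still stands upright. Lifting.

Call:
{"api": "carry_out", "payload": {"series": [[0,0,-0.005,0,0,0],[0,0,-0.015,0,0,0],[0,0,-0.035,0,0,0],[0,0,-0.06,0,0,0],[0,0,-0.09,0,0,0],[0,0,-0.12,0,0,0],[0,0,-0.14,0,0,0],[0,0,-0.15,0,0,0]]}}

```text
t: 7.17
tool_pos: [0.4429, -0.1101, 0.1757]
ee_rot: [0.002, 0.708, 0.706, 0.001]
wrist_force: [0.8, 0.2, -1.5]
width: 0.532
grasp_force: 41.4
```

Call:
{"api": "carry_out", "payload": {"series": [[0.01,0.003,0,0,0,0],[0.03,0.01,0,0,0,0],[0.055,0.02,0,0,0,0],[0.085,0.03,0,0,0,0],[0.115,0.04,0,0,0,0],[0.145,0.05,0,0,0,0],[0.17,0.06,0,0,0,0],[0.19,0.067,0,0,0,0]]}}

```text
t: 7.83
tool_pos: [0.5087, 0.083, 0.169]
ee_rot: [-0.001, 0.707, 0.707, -0.001]
wrist_force: [0.1, -0.9, -2.1]
width: 0.534
grasp_force: 41.4
```

Call:
{"api": "carry_out", "payload": {"series": [[0.02,0.007,0,0,0,0],[0.045,0.016,0,0,0,0],[0.075,0.026,0,0,0,0],[0.105,0.037,0,0,0,0],[0.135,0.047,0,0,0,0],[0.16,0.056,0,0,0,0],[0.175,0.062,0,0,0,0],[0.182,0.065,0,0,0,0]]}}

```text
t: 8.5
tool_pos: [0.5735, 0.2648, 0.1682]
ee_rot: [-0.001, 0.707, 0.707, -0.002]
wrist_force: [-0.2, -0.5, -2.5]
width: 0.532
grasp_force: 41.4
```

Run:
```python
from h import *
plan([.5743,.2617,.17]);print(bot.sense()["grasp_force"]);s=bot.sense()
circ("c1",s["tool_pos"]+[0,0,.0434],s["tool_pos"][2]+.0434,smin=20)
```

```text
t 8.5 at [0.5735 0.2648 0.1682] shift [-0.0031  0.0008 -0.0018] rot [-0.005  0.001  0.001] w 0.532 F [-0.2 -0.5 -2.5]
41.3949393817893
expect px [281. 300.]
px [281. 291.] encl 573.3 264.3 d 39.8 ell [572.6 266.5] [28.9 38. ]
px [289. 255.] encl 573.5 279.0 d 76.2 ell [573.3 275.5] [43.2 79.6]
px [505. 121.] encl 650.8 330.8 d 70.3 ell [650.  328.7] [40.6 70.3]
```

View pics/c1.png

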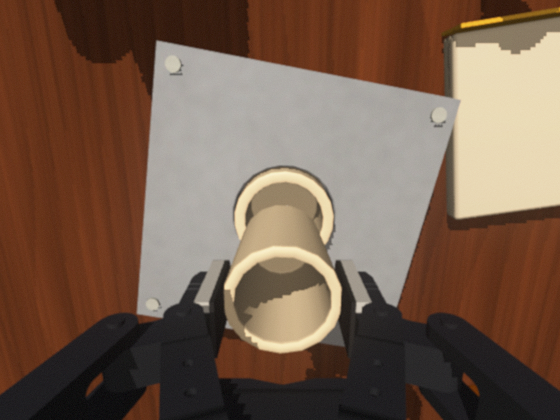

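Picture: liner held upright at px (283,300) over the well (px (284,210)). Coming down to just above the rim, then checking alignment.

Call:
{"api": "carry_out", "payload": {"series": [[-0.001,0,0.005,0,0,0],[-0.001,0,0.013,0,0,0],[-0.001,0,0.021,0,0,0],[-0.001,0,0.028,0,0,0],[-0.001,0,0.032,0,0,0],[-0.001,0,0.034,0,0,0],[-0.001,0,0.034,0,0,0],[-0.001,0,0.034,0,0,0]]}}

```text
t: 9.22
tool_pos: [0.5747, 0.2607, 0.1379]
ee_rot: [0.0, 0.708, 0.706, 0.0]
wrist_force: [0.2, 0.4, -1.7]
width: 0.532
grasp_force: 41.4
```

Run:
```python
from h import *
v=[]
for i in range(6):
    bot.snapshot("wrist");v.append(bot.sense()["tool_pos"])
print(np.mean(v,0),np.std(v,0))
```

```text
[0.57482182 0.26099671 0.13825455] [3.96591444e-05 5.81797599e-05 1.03300507e-04]
```

Call:
{"api": "carry_out", "payload": {"series": [[0.0005,0,0.006,0,0,0],[0.0005,0,0.013,0,0,0],[0.0005,0,0.02,0,0,0],[0.0005,0,0.027,0,0,0],[0.0005,0,0.034,0,0,0],[0.0005,0,0.041,0,0,0],[0.0005,0,0.047,0,0,0],[0.0005,0,0.05,0,0,0]]}}

```text
t: 10.18
tool_pos: [0.5741, 0.2612, 0.0861]
ee_rot: [-0.0, 0.708, 0.706, -0.001]
wrist_force: [-1.0, 0.1, -1.3]
width: 0.531
grasp_force: 41.4
```

Call:
{"api": "carry_out", "payload": {"series": [[0,0,0.002,0,0,0],[0,0,0.004,0,0,0],[0,0,0.006,0,0,0],[0,0,0.007,0,0,0],[0,0,0.007,0,0,0],[0,0,0.007,0,0,0],[0,0,0.007,0,0,0],[0,0,0.007,0,0,0]]}}

```text
t: 10.85
tool_pos: [0.5747, 0.2615, 0.0809]
ee_rot: [0.0, 0.708, 0.706, 0.0]
wrist_force: [0.9, 0.7, -1.8]
width: 0.526
grasp_force: 41.4
```

Call:
{"api": "carry_out", "payload": {"series": [[0,0,0.0005,0,0,0],[0,0,0.001,0,0,0],[0,0,0.0015,0,0,0],[0,0,0.002,0,0,0],[0,0,0.002,0,0,0],[0,0,0.002,0,0,0],[0,0,0.002,0,0,0],[0,0,0.002,0,0,0]]}}

```text
t: 11.52
tool_pos: [0.5747, 0.2616, 0.0807]
ee_rot: [0.0, 0.708, 0.706, 0.001]
wrist_force: [-4.7, -0.8, 6.8]
width: 0.53
grasp_force: 42.3
```

Contact at the floor (6.8 N upward), at the expected height. Releasing with a slow opening, then rising.

Call:
{"api": "carry_out", "payload": {"series": [[0,0,0,0,0,0],[0,0,0,0,0,0],[0,0,0,0,0,0],[0,0,0,0,0,0],[0,0,0,0,0,0],[0,0,0,0,0,0],[0,0,0,0,0,0],[0,0,0,0,0,0]], "claw": 1}}

```text
t: 12.18
tool_pos: [0.5746, 0.2614, 0.0786]
ee_rot: [-0.0, 0.708, 0.706, -0.0]
wrist_force: [-0.7, -0.4, -0.3]
width: 1.006
grasp_force: 0.0
```

Call:
{"api": "carry_out", "payload": {"series": [[0,0,-0.01,0,0,0],[0,0,-0.03,0,0,0],[0,0,-0.06,0,0,0],[0,0,-0.09,0,0,0],[0,0,-0.12,0,0,0],[0,0,-0.14,0,0,0],[0,0,-0.15,0,0,0],[0,0,-0.15,0,0,0]]}}

```text
t: 12.85
tool_pos: [0.5755, 0.2618, 0.2328]
ee_rot: [0.001, 0.708, 0.706, 0.003]
wrist_force: [1.0, -0.5, 0.6]
width: 0.998
grasp_force: 0.0
```

Run:
```python
from h import *
plan([.568,-.1,.26]);circ("r1",[.5743,.2617,.124],.124,smin=20)
```

```text
t 12.85 at [0.5755 0.2618 0.2328] shift [-0.3618 -0.0066 -0.0281] rot [ 0.006 -0.002 -0.002] w 0.998 F [ 1.  -0.5  0.6]
expect px [280. 201.]
px [422. 301.] encl 695.4 168.4 d 71.7 ell [703.1 165.1] [14.8 81.9]
px [279. 192.] encl 573.8 268.1 d 66.4 ell [574.1 268.2] [64.  64.8]
px [161. 223.] encl 467.4 239.7 d 202.9 ell [469.3 180.2] [ 39.6 797.5]
px [490. 109.] encl 736.0 327.5 d 154.5 ell [733.1 326.4] [119.3 136.6]
```

Run:
```python
from h import *
g=cv2.imread("pics/r1.png");C=cam("wrist");v=cv2.cvtColor(g,cv2.COLOR_BGR2GRAY)
for th in range(110,241,15):
    cs,_=cv2.findContours((v>th).astype(np.uint8),cv2.RETR_LIST,cv2.CHAIN_APPROX_NONE)
    for c in cs:
        if len(c)<60 or np.abs(c[:,0].mean(0)-[280,197]).max()>25: continue
        w=np.array([ray(C,q,.124)[:2] for q in c[:,0]],np.float32)*1000;e=cv2.fitEllipse(w)
        print(th,c[:,0].mean(0).round(),np.round(e[0],1),np.round(e[1],1))
```

```text
110 [278. 201.] [572.1 265. ] [21.4 36.5]
125 [278. 201.] [571.9 264.6] [22.  37.3]
140 [279. 201.] [572.  264.1] [23.  38.8]
155 [279. 198.] [572.6 265.3] [28.2 40.3]
155 [278. 178.] [573.4 266. ] [47.9 50.1]
155 [287. 194.] [575.2 264.9] [62.1 80.1]
170 [279. 199.] [572.7 264.9] [30.3 40.1]
170 [284. 191.] [575.5 262.9] [59.8 78. ]
170 [278. 177.] [573.7 270.5] [205.6 207.1]
185 [280. 200.] [572.9 264. ] [33.3 40.1]
200 [280. 202.] [573.1 263.3] [35.3 40.1]
200 [280. 187.] [573.  267.4] [55.4 58.7]
215 [279. 201.] [573.4 262.2] [38.7 39.6]
215 [280. 187.] [573.  267.6] [55.2 58. ]
230 [280. 201.] [573.4 262.3] [39.8 40.6]
230 [279. 187.] [573.1 268.2] [54.5 56.8]
```

Call:
{"api": "carry_out", "payload": {"series": [[-0.02,0,-0.01,0,0,0],[-0.05,0,-0.02,0,0,0],[-0.09,-0.002,-0.025,0,0,0],[-0.13,-0.003,-0.028,0,0,0],[-0.17,-0.004,-0.028,0,0,0],[-0.21,-0.005,-0.028,0,0,0],[-0.25,-0.006,-0.028,0,0,0],[-0.28,-0.006,-0.028,0,0,0]]}}

```text
t: 13.57
tool_pos: [0.5669, -0.0215, 0.2539]
ee_rot: [-0.001, 0.708, 0.706, -0.002]
wrist_force: [0.5, -0.2, -0.1]
width: 1.001
grasp_force: 0.0
```

Call:
{"api": "carry_out", "payload": {"series": [[-0.03,0,0,0,0,0],[-0.06,0,0,0,0,0],[-0.075,0,0,0,0,0],[-0.082,0,0,0,0,0],[-0.082,0,0,0,0,0],[-0.082,0,0,0,0,0],[-0.082,0,0,0,0,0],[-0.082,0,0,0,0,0]]}}

```text
t: 14.23
tool_pos: [0.568, -0.0992, 0.2565]
ee_rot: [-0.0, 0.707, 0.707, 0.0]
wrist_force: [-0.5, 0.3, -0.6]
width: 1.001
grasp_force: 0.0
```

Run:
```python
from h import *
plan([.568,-.083,.05]);circ("k1",[.568,-.083,.086],.086,smin=15)
g=cv2.imread("pics/k1.png");C=cam("wrist");v=cv2.cvtColor(g,cv2.COLOR_BGR2GRAY)
for th in range(110,241,15):
    cs,_=cv2.findContours((v>th).astype(np.uint8),cv2.RETR_LIST,cv2.CHAIN_APPROX_NONE)
    for c in cs:
        if len(c)<40 or np.abs(c[:,0].mean(0)-proj(C,[.568,-.083,.086])).max()>30: continue
        w=np.array([ray(C,q,.086)[:2] for q in c[:,0]],np.float32)*1000;e=cv2.fitEllipse(w)
        print(th,c[:,0].mean(0).round(),np.round(e[0],1),np.round(e[1],1))
```

```text
t 14.23 at [ 0.568  -0.0992  0.2565] shift [1.610e-02 1.000e-04 2.065e-01] rot [-0. -0. -0.] w 1.001 F [-0.5  0.3 -0.6]
expect px [282. 168.]
px [500. 325.] encl 802.3 -251.4 d 101.1 ell [ 807.2 -253.1] [45.7 89.9]
px [223. 345.] encl 502.8 -289.6 d 150.0 ell [ 500.8 -283.6] [112.3 127.9]
px [510. 311.] encl 798.0 -243.5 d 166.2 ell [ 806.9 -244.4] [ 59.8 146.7]
px [143. 301.] encl 422.7 -228.6 d 89.1 ell [ 411.1 -235.2] [ 17.8 112.4]
px [395. 291.] encl 692.1 -229.4 d 122.1 ell [ 693.6 -226.9] [ 58.4 106.7]
px [ 84. 217.] encl 370.0 -132.2 d 43.3 ell [ 369.7 -132.4] [35.4 37.3]
px [ 84. 196.] encl 374.5 -112.0 d 83.0 ell [ 372.6 -112.9] [36.7 94.7]
px [381. 178.] encl 662.3 -85.8 d 64.7 ell [663.2 -91. ] [47.2 56.6]
px [286. 167.] encl 571.6 -81.0 d 37.1 ell [571.8 -81.8] [28.8 36.3]
px [375. 160.] encl 661.8 -83.8 d 67.0 ell [662.2 -84.2] [65.1 65.2]
px [551. 184.] encl 827.2 -100.1 d 163.3 ell [828.6 -94.4] [ 16.8 171.2]
110 [257. 184.] [543.3 -98. ] [ 6.1 40.1]
110 [300. 158.] [579.4 -74.7] [38.4 80.3]
125 [286. 167.] [571.9 -81.8] [30.7 38.1]
140 [286. 169.] [571.4 -84. ] [13.7 22.9]
140 [286. 166.] [571.9 -81.9] [30.3 37.7]
155 [285. 169.] [571.5 -83.9] [14.1 23.6]
155 [286. 167.] [571.9 -81.9] [30.  37.3]
170 [286. 169.] [571.4 -83.9] [14.9 24.1]
170 [286. 167.] [571.9 -82. ] [29.8 36.9]
185 [285. 169.] [571.4 -83.9] [15.6 24.4]
185 [286. 167.] [571.9 -82.1] [29.3 36.4]
200 [286. 168.] [571.5 -82.9] [17.9 23.7]
200 [286. 167.] [571.9 -82.2] [29.  36.2]
215 [286. 168.] [571.6 -82.9] [19.2 24.1]
215 [286. 167.] [571.8 -82.3] [28.7 35.3]
230 [286. 168.] [571.8 -83. ] [20.5 24.3]
230 [286. 167.] [571.8 -82.7] [28.6 34. ]
```

Liner mouth in the well measures (0.573, 0.262), 39 mm wide, so it is seated. Crucible mouth at (0.5716, -0.0835), 24 mm wide (true 23). Descending so the tips sit about 66 mm above its foot, clear of the liner rim later.

Call:
{"api": "carry_out", "payload": {"series": [[0.004,0.001,0.025,0,0,0],[0.008,0.002,0.055,0,0,0],[0.012,0.003,0.09,0,0,0],[0.0155,0.0035,0.125,0,0,0],[0.0155,0.0035,0.155,0,0,0],[0.0155,0.0035,0.185,0,0,0],[0.0155,0.0035,0.205,0,0,0],[0.0155,0.0035,0.215,0,0,0]]}}

```text
t: 14.95
tool_pos: [0.5695, -0.0837, 0.0377]
ee_rot: [-0.002, 0.707, 0.707, -0.001]
wrist_force: [-0.5, 0.8, 0.1]
width: 1.003
grasp_force: 0.0
```

Call:
{"api": "carry_out", "payload": {"series": [[0,0,0,0,0,0],[0,0,0,0,0,0],[0,0,0,0,0,0],[0,0,0,0,0,0],[0,0,0,0,0,0],[0,0,0,0,0,0],[0,0,0,0,0,0],[0,0,0,0,0,0]], "claw": -1, "squeeze": 35}}

```text
t: 15.62
tool_pos: [0.5726, -0.0854, 0.0441]
ee_rot: [0.002, 0.708, 0.706, 0.001]
wrist_force: [-0.6, 0.2, 6.1]
width: 0.353
grasp_force: 34.5
```

Run:
```python
from h import *
plan([.5716,-.0835,.041]);print(bot.sense()["grasp_force"])
bot.snapshot("wrist");plan([.5716,-.0835,.041])
```

```text
t 15.62 at [ 0.5726 -0.0854  0.0441] shift [ 0.0019 -0.001   0.0031] rot [ 0.004  0.001 -0.002] w 0.353 F [-0.6  0.2  6.1]
34.52892710629385
t 15.67 at [ 0.5726 -0.0853  0.0442] shift [ 0.0018 -0.001   0.0032] rot [ 0.004  0.001 -0.002] w 0.352 F [-0.7  1.   5.9]
```

Call:
{"api": "carry_out", "payload": {"series": [[0,0,-0.006,0,0,0],[0,0,-0.02,0,0,0],[0,0,-0.045,0,0,0],[0,0,-0.075,0,0,0],[0,0,-0.11,0,0,0],[0,0,-0.14,0,0,0],[0,0,-0.158,0,0,0],[0,0,-0.165,0,0,0]]}}

```text
t: 16.33
tool_pos: [0.5726, -0.0853, 0.2125]
ee_rot: [0.003, 0.708, 0.706, 0.002]
wrist_force: [0.1, -0.1, -1.4]
width: 0.351
grasp_force: 34.8
```

Call:
{"api": "carry_out", "payload": {"series": [[0.008,0,0,0,0,0],[0.025,0,0,0,0,0],[0.05,0,0,0,0,0],[0.08,0,0,0,0,0],[0.11,0,0,0,0,0],[0.14,0,0,0,0,0],[0.165,0.001,0,0,0,0],[0.185,0.001,0,0,0,0]]}}

```text
t: 17.0
tool_pos: [0.5716, 0.1026, 0.2041]
ee_rot: [-0.002, 0.707, 0.707, -0.001]
wrist_force: [-0.1, -0.1, -1.5]
width: 0.347
grasp_force: 34.8
```

Call:
{"api": "carry_out", "payload": {"series": [[0.02,0,0,0,0,0],[0.045,0,0,0,0,0],[0.075,0,0,0,0,0],[0.105,0.001,0,0,0,0],[0.13,0.001,0,0,0,0],[0.147,0.001,0,0,0,0],[0.156,0.001,0,0,0,0],[0.159,0.001,0,0,0,0]]}}

```text
t: 17.67
tool_pos: [0.573, 0.2605, 0.2044]
ee_rot: [-0.001, 0.707, 0.707, -0.002]
wrist_force: [0.7, -1.0, -1.1]
width: 0.35
grasp_force: 34.8
```

Call:
{"api": "carry_out", "payload": {"series": [[0,0,0,0,0,0],[0,0,0.004,0,0,0],[0,0,0.008,0,0,0],[0,0,0.01,0,0,0],[0,0,0.01,0,0,0],[0,0,0.01,0,0,0],[0,0,0.01,0,0,0],[0,0,0.01,0,0,0]]}}

```text
t: 18.33
tool_pos: [0.5742, 0.2587, 0.197]
ee_rot: [0.0, 0.708, 0.706, 0.0]
wrist_force: [0.1, -0.1, -1.5]
width: 0.344
grasp_force: 34.8
```

Run:
```python
from h import *
plan([.575,.2602,.19])
C=cam("wrist");z=bot.sense()["tool_pos"][2]-.0441+.086
g=bot.snapshot("wrist");cv2.imwrite("pics/q1.png",g);v=cv2.cvtColor(g,cv2.COLOR_BGR2GRAY)
e0=proj(C,[.574,.262,z]);print(e0,"liner expected",proj(C,[.574,.262,.124]))
for th in (125,155,185,200,215,230):
    cs,_=cv2.findContours((v>th).astype(np.uint8),cv2.RETR_LIST,cv2.CHAIN_APPROX_NONE)
    for c in cs:
        m=c[:,0].mean(0)
        if len(c)<50 or abs(m[0]-282)>25: continue
        for zz in(z,.124):
            w=np.array([ray(C,q,zz)[:2] for q in c[:,0]],np.float32)*1000;e=cv2.fitEllipse(w)
            if 15<min(e[1]) and max(e[1])<60:print(th,m.round(),round(zz,3),np.round(e[0],1),np.round(e[1],1))
```

```text
t 18.33 at [0.5742 0.2587 0.197 ] shift [0.0015 0.0008 0.007 ] rot [ 0.    -0.    -0.002] w 0.344 F [ 0.1 -0.1 -1.5]
[281.24951265 290.46728193] liner expected [281.47881742 209.37940129]
125 [280. 289.] 0.239 [573.3 262.2] [17.6 22.8]
125 [280. 289.] 0.124 [572.2 198.3] [33.9 43.9]
125 [285. 174.] 0.239 [574.7 303.2] [15.1 17.6]
125 [285. 174.] 0.124 [575.  277.1] [29.  33.9]
125 [283. 168.] 0.239 [574.4 299. ] [33.2 34.2]
155 [281. 183.] 0.239 [574.3 297.3] [25.  26.5]
155 [281. 183.] 0.124 [574.2 265.7] [48.1 50.9]
185 [283. 276.] 0.239 [575.3 267.7] [24.3 47.5]
185 [282. 191.] 0.239 [574.2 298.5] [28.1 29.4]
185 [282. 191.] 0.124 [574.  268.1] [54.  56.6]
200 [287. 293.] 0.239 [574.6 260. ] [26.8 28. ]
200 [287. 293.] 0.124 [574.8 194. ] [51.6 53.9]
200 [282. 191.] 0.239 [574.2 298.6] [28.  29.2]
200 [282. 191.] 0.124 [574.  268.2] [53.8 56.2]
215 [287. 293.] 0.239 [574.5 260. ] [27.  27.6]
215 [287. 293.] 0.124 [574.6 194.1] [52.  53.1]
215 [282. 191.] 0.239 [574.2 298.6] [27.8 28.9]
215 [282. 191.] 0.124 [574.  268.4] [53.4 55.7]
230 [291. 317.] 0.239 [574.4 259.4] [25.  25.4]
230 [291. 317.] 0.124 [574.4 192.8] [48.  48.8]
230 [280. 269.] 0.239 [575.9 257.3] [29.3 33.8]
230 [272. 194.] 0.239 [574.5 295.3] [22.3 22.7]
230 [272. 194.] 0.124 [574.5 261.9] [42.9 43.7]
230 [274. 182.] 0.239 [574.3 298.9] [29.7 29.9]
230 [274. 182.] 0.124 [574.3 268.8] [57.  57.5]
```

View pics/q1.png

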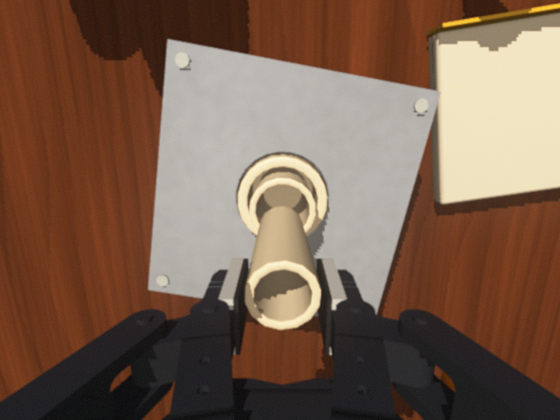

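Last picture: crucible upright at px (283,295), the seated liner's mouth at (283,205) inside the well rim. The crucible rim measures (0.5745, 0.260) against the liner at (0.574, 0.262), so I shift +1.5 mm and lower.

Call:
{"api": "carry_out", "payload": {"series": [[0.001,0,0.006,0,0,0],[0.0015,0,0.016,0,0,0],[0.0015,0,0.027,0,0,0],[0.0015,0,0.039,0,0,0],[0.0015,0,0.051,0,0,0],[0.0015,0,0.063,0,0,0],[0.0015,0,0.073,0,0,0],[0.0015,0,0.079,0,0,0]]}}

```text
t: 19.05
tool_pos: [0.5733, 0.2601, 0.1151]
ee_rot: [-0.001, 0.708, 0.706, -0.001]
wrist_force: [-0.0, -0.7, -1.2]
width: 0.351
grasp_force: 34.8
```

Call:
{"api": "carry_out", "payload": {"series": [[0,0,0.001,0,0,0],[0,0,0.003,0,0,0],[0,0,0.005,0,0,0],[0,0,0.006,0,0,0],[0,0,0.007,0,0,0],[0,0,0.007,0,0,0],[0,0,0.007,0,0,0],[0,0,0.007,0,0,0]]}}

```text
t: 19.72
tool_pos: [0.5742, 0.2605, 0.111]
ee_rot: [0.0, 0.708, 0.706, 0.0]
wrist_force: [0.5, 0.6, -1.1]
width: 0.349
grasp_force: 34.8
```

Call:
{"api": "carry_out", "payload": {"series": [[0,0,0.001,0,0,0],[0,0,0.002,0,0,0],[0,0,0.003,0,0,0],[0,0,0.003,0,0,0],[0,0,0.003,0,0,0],[0,0,0.003,0,0,0],[0,0,0.003,0,0,0],[0,0,0.003,0,0,0]]}}

```text
t: 20.38
tool_pos: [0.5742, 0.2605, 0.1082]
ee_rot: [0.0, 0.708, 0.706, 0.0]
wrist_force: [-1.2, 0.2, 4.5]
width: 0.349
grasp_force: 35.1
```

Floor contact at 0.1082 (expected 0.1081). Release, then rise.

Call:
{"api": "carry_out", "payload": {"series": [[0,0,0,0,0,0],[0,0,0,0,0,0],[0,0,0,0,0,0],[0,0,0,0,0,0],[0,0,0,0,0,0],[0,0,0,0,0,0],[0,0,0,0,0,0],[0,0,0,0,0,0]], "claw": 1}}

```text
t: 21.05
tool_pos: [0.5741, 0.2604, 0.1076]
ee_rot: [0.0, 0.708, 0.706, -0.0]
wrist_force: [-0.1, 0.8, -0.4]
width: 0.995
grasp_force: 0.0
```

Call:
{"api": "carry_out", "payload": {"series": [[0,0,-0.01,0,0,0],[0,0,-0.03,0,0,0],[0,0,-0.06,0,0,0],[0,0,-0.09,0,0,0],[0,0,-0.12,0,0,0],[0,0,-0.14,0,0,0],[0,0,-0.15,0,0,0],[0,0,-0.15,0,0,0]]}}

```text
t: 21.72
tool_pos: [0.5749, 0.2607, 0.2617]
ee_rot: [0.001, 0.708, 0.706, 0.003]
wrist_force: [-0.2, -0.0, 0.6]
width: 1.003
grasp_force: 0.0
```

```bash
cat >> h.py <<'E'
def rings(name,p,z,ths=(125,155,185,200,215,230),lo=10,hi=60,rad=30):
    C=cam("wrist");g=bot.snapshot("wrist");cv2.imwrite(f"pics/{name}.png",g);v=cv2.cvtColor(g,cv2.COLOR_BGR2GRAY);e0=proj(C,p);print("expect",e0.round())
    for th in ths:
        for c in cv2.findContours((v>th).astype(np.uint8),cv2.RETR_LIST,cv2.CHAIN_APPROX_NONE)[0]:
            m=c[:,0].mean(0)
            if len(c)<40 or np.abs(m-e0).max()>rad: continue
            e=cv2.fitEllipse(np.array([ray(C,q,z)[:2] for q in c[:,0]],np.float32)*1000)
            if lo<min(e[1]) and max(e[1])<hi: print(th,m.round(),np.round(e[0],1),np.round(e[1],1))
E
python3 - <<'E'
from h import *
plan([.502,-.345,.28]);rings("z1",[.574,.262,.15],.15)
E
```

```text
t 21.72 at [0.5749 0.2607 0.2617] shift [-0.6058 -0.0716 -0.02  ] rot [ 0.006 -0.002 -0.002] w 1.003 F [-0.2 -0.   0.6]
expect [280. 199.]
125 [296. 225.] [585.8 241.8] [39.8 50.2]
125 [279. 197.] [572.8 263.7] [14.8 23.3]
125 [274. 179.] [571.3 271.7] [21.4 28.7]
155 [279. 197.] [572.7 263.7] [16.1 24.2]
155 [283. 184.] [574.2 265.9] [33.1 35.5]
185 [279. 197.] [572.9 263.4] [18.9 24.8]
200 [279. 198.] [573.1 262.9] [20.7 24.6]
200 [281. 181.] [573.8 273.1] [48.8 52.8]
215 [279. 199.] [573.3 262.1] [23.3 24.6]
215 [280. 181.] [573.9 273.3] [48.6 52.1]
230 [279. 199.] [573.4 262. ] [24.3 25.2]
230 [280. 181.] [573.9 273.6] [48.5 51. ]
```

Crucible mouth at (0.573, 0.262), 24 mm wide at its proper height: seated. Now to the key with fingers shut.

Call:
{"api": "carry_out", "payload": {"series": [[-0.015,-0.002,-0.01,0,0,0],[-0.045,-0.006,-0.02,0,0,0],[-0.085,-0.01,-0.03,0,0,0],[-0.125,-0.015,-0.03,0,0,0],[-0.165,-0.02,-0.03,0,0,0],[-0.205,-0.025,-0.03,0,0,0],[-0.245,-0.03,-0.03,0,0,0],[-0.285,-0.034,-0.03,0,0,0]], "claw": -1}}

```text
t: 22.43
tool_pos: [0.5379, -0.0269, 0.286]
ee_rot: [-0.001, 0.708, 0.706, -0.001]
wrist_force: [1.0, -0.0, 0.1]
width: 0.003
grasp_force: 0.0
```

Call:
{"api": "carry_out", "payload": {"series": [[-0.04,-0.005,0,0,0,0],[-0.08,-0.01,0,0,0,0],[-0.12,-0.014,0,0,0,0],[-0.16,-0.019,0,0,0,0],[-0.2,-0.024,0,0,0,0],[-0.24,-0.029,0,0,0,0],[-0.275,-0.033,0,0,0,0],[-0.3,-0.036,0,0,0,0]]}}

```text
t: 23.1
tool_pos: [0.5007, -0.3278, 0.2852]
ee_rot: [-0.002, 0.709, 0.705, -0.001]
wrist_force: [0.2, 0.8, -0.6]
width: 0.001
grasp_force: 0.0
```

Call:
{"api": "carry_out", "payload": {"series": [[-0.012,-0.001,0.01,0,0,0],[-0.02,-0.002,0.02,0,0,0],[-0.02,-0.002,0.02,0,0,0],[-0.02,-0.002,0.02,0,0,0],[-0.02,-0.002,0.02,0,0,0],[-0.02,-0.002,0.02,0,0,0],[-0.02,-0.002,0.02,0,0,0],[-0.02,-0.002,0.02,0,0,0]]}}

```text
t: 23.77
tool_pos: [0.5013, -0.3436, 0.2686]
ee_rot: [0.001, 0.707, 0.707, 0.0]
wrist_force: [-0.4, 0.2, -0.6]
width: -0.001
grasp_force: 0.0
```

Run:
```python
from h import *
plan([.502,-.33,.11]);C=cam("wrist");g=bot.snapshot("wrist");cv2.imwrite("pics/y1.png",g);v=cv2.cvtColor(g,cv2.COLOR_BGR2GRAY)
e0=proj(C,[.502,-.33,.101]);print(e0)
for th in (30,45,60,75,90):
    for c in cv2.findContours((v<th).astype(np.uint8),cv2.RETR_LIST,cv2.CHAIN_APPROX_NONE)[0]:
        m=c[:,0].mean(0)
        if len(c)<40 or np.abs(m-e0).max()>60: continue
        e=cv2.fitEllipse(np.array([ray(C,q,.097)[:2] for q in c[:,0]],np.float32)*1000);print(th,m.round(),np.round(e[0],1),np.round(e[1],1))
u=np.hypot(*(np.indices(v.shape)[::-1].astype(float)-e0[:,None,None]))<4;print(np.median(g[u],0))
```

```text
t 23.77 at [ 0.5013 -0.3436  0.2686] shift [0.0138 0.0005 0.1586] rot [ 0.001  0.001 -0.001] w -0.001 F [-0.4  0.2 -0.6]
[282.37552586 171.2414386 ]
60 [274. 173.] [ 494.5 -335. ] [38.5 44.5]
60 [234. 135.] [ 457.2 -296.5] [ 4.4 20.8]
75 [274. 171.] [ 494.2 -333.1] [43.2 44.4]
75 [301. 206.] [ 493.8 -318.4] [112.4 167.1]
75 [234. 135.] [ 456.7 -296.6] [ 5.6 22. ]
90 [274. 173.] [ 494.1 -332.5] [44.4 45.4]
90 [302. 204.] [ 496.9 -324.1] [110.3 156.8]
90 [234. 135.] [ 457.2 -296.7] [ 6.3 21.9]
[51. 54. 58.]
```

Key head at px (274,172), measured (0.494, -0.333), about 44 mm across. Going over it, then stepping down with the force as the guide.

Call:
{"api": "carry_out", "payload": {"series": [[0.003,-0.002,0.02,0,0,0],[0.006,-0.004,0.05,0,0,0],[0.009,-0.006,0.08,0,0,0],[0.011,-0.007,0.11,0,0,0],[0.011,-0.007,0.13,0,0,0],[0.011,-0.007,0.14,0,0,0],[0.011,-0.007,0.144,0,0,0],[0.011,-0.007,0.144,0,0,0]]}}

```text
t: 24.48
tool_pos: [0.4939, -0.3333, 0.1235]
ee_rot: [-0.0, 0.708, 0.706, -0.0]
wrist_force: [0.8, -0.2, 0.2]
width: -0.002
grasp_force: 0.0
```

Call:
{"api": "carry_out", "payload": {"series": [[0,0,0.002,0,0,0],[0,0,0.004,0,0,0],[0,0,0.006,0,0,0],[0,0,0.008,0,0,0],[0,0,0.01,0,0,0],[0,0,0.012,0,0,0],[0,0,0.012,0,0,0],[0,0,0.012,0,0,0]]}}

```text
t: 25.15
tool_pos: [0.4938, -0.3333, 0.1115]
ee_rot: [-0.0, 0.708, 0.706, -0.0]
wrist_force: [0.8, 1.2, 0.9]
width: -0.0
grasp_force: 0.0
```

No contact yet at the nominal height, which agrees with the finding about the tips.

Call:
{"api": "carry_out", "payload": {"series": [[0,0,0.002,0,0,0],[0,0,0.004,0,0,0],[0,0,0.006,0,0,0],[0,0,0.008,0,0,0],[0,0,0.01,0,0,0],[0,0,0.012,0,0,0],[0,0,0.012,0,0,0],[0,0,0.012,0,0,0]]}}

```text
t: 25.82
tool_pos: [0.4938, -0.3333, 0.0994]
ee_rot: [-0.0, 0.708, 0.706, -0.0]
wrist_force: [-0.8, 0.1, -0.3]
width: -0.002
grasp_force: 0.0
```

Run:
```python
from h import *
plan([.494,-.333,.09])
```

```text
t 25.82 at [ 0.4938 -0.3333  0.0994] shift [0.0003 0.0002 0.0094] rot [-0.    -0.    -0.002] w -0.002 F [-0.8  0.1 -0.3]
```

Call:
{"api": "carry_out", "payload": {"series": [[0,0,0.002,0,0,0],[0,0,0.004,0,0,0],[0,0,0.006,0,0,0],[0,0,0.008,0,0,0],[0,0,0.01,0,0,0],[0,0,0.01,0,0,0],[0,0,0.01,0,0,0],[0,0,0.01,0,0,0]]}}

```text
t: 26.48
tool_pos: [0.4939, -0.3334, 0.0897]
ee_rot: [0.0, 0.708, 0.706, -0.0]
wrist_force: [-0.3, 0.5, 0.0]
width: 0.0
grasp_force: 0.0
```

Call:
{"api": "carry_out", "payload": {"series": [[0,0,0.002,0,0,0],[0,0,0.004,0,0,0],[0,0,0.006,0,0,0],[0,0,0.007,0,0,0],[0,0,0.007,0,0,0],[0,0,0.007,0,0,0],[0,0,0.007,0,0,0],[0,0,0.007,0,0,0]]}}

```text
t: 27.15
tool_pos: [0.494, -0.3334, 0.0828]
ee_rot: [0.0, 0.708, 0.706, 0.0]
wrist_force: [-0.9, 1.1, -0.6]
width: 0.002
grasp_force: 0.0
```

Call:
{"api": "carry_out", "payload": {"series": [[0,0,0.002,0,0,0],[0,0,0.004,0,0,0],[0,0,0.006,0,0,0],[0,0,0.006,0,0,0],[0,0,0.006,0,0,0],[0,0,0.006,0,0,0],[0,0,0.006,0,0,0],[0,0,0.006,0,0,0]]}}

```text
t: 27.82
tool_pos: [0.494, -0.3335, 0.077]
ee_rot: [0.0, 0.708, 0.706, 0.0]
wrist_force: [0.1, 0.2, 3.1]
width: -0.002
grasp_force: 1.5
```

Call:
{"api": "carry_out", "payload": {"series": [[0,0,0.001,0,0,0],[0,0,0.002,0,0,0],[0,0,0.003,0,0,0],[0,0,0.004,0,0,0],[0,0,0.005,0,0,0],[0,0,0.006,0,0,0],[0,0,0.006,0,0,0],[0,0,0.006,0,0,0]]}}

```text
t: 28.48
tool_pos: [0.494, -0.3335, 0.0709]
ee_rot: [0.0, 0.708, 0.706, 0.0]
wrist_force: [0.5, -0.3, 5.9]
width: 0.002
grasp_force: 2.5
```

```bash
cat > f.py <<'E'
from h import *
v=[]
for i in range(8):
    bot.snapshot("wrist");s=bot.sense();v.append([*s["wrist_force"],s["tool_pos"][2]*1000])
print(np.mean(v,0).round(2),np.std(v,0).round(2),s["t"])
E
python3 f.py
```

```text
[1.000e-02 4.800e-01 4.810e+00 7.093e+01] [0.55 0.47 0.47 0.02] 28.8833
```

Call:
{"api": "carry_out", "payload": {"series": [[0,0,0.001,0,0,0],[0,0,0.002,0,0,0],[0,0,0.003,0,0,0],[0,0,0.004,0,0,0],[0,0,0.005,0,0,0],[0,0,0.006,0,0,0],[0,0,0.006,0,0,0],[0,0,0.006,0,0,0]]}}

```text
t: 29.55
tool_pos: [0.4941, -0.3335, 0.0654]
ee_rot: [0.0, 0.708, 0.706, 0.0]
wrist_force: [-1.5, 0.9, 6.5]
width: 0.002
grasp_force: 3.5
```

```bash
python3 f.py
python3 - <<'E'
from h import *
# head and furnace check against the first pictures
a=bot.snapshot("scene").astype(int);b=cv2.imread("pics/scene.png").astype(int)
d=(np.abs(a-b).max(2)>60)
for n,(u,w) in dict(dish=(236,279),block=(175,284),jar=(283,322),brush=(215,165),cup=(443,173)).items(): print(n,d[w-12:w+13,u-12:u+13].mean().round(2))
E
```

```text
[-1.32  0.78  6.88 65.41] [0.53 0.42 0.6  0.01] 29.95
dish 0.0
block 0.0
jar 0.0
brush 0.24
cup 0.0
```

6.9 N at the key, against 7 N expected at half travel; both estimates (contact height and force) agree at about 12 mm. Dish, block, jar and cup are unchanged. The brush patch differs, but I put that down to the arm and its shadow. Handing in.

```bash
python3 -c "
from station import bot
print(bot.job_done(),bot.sense()['t'])"
```

```text
the job is handed in; nothing more can be done
the job is handed in; nothing more can be done
```

I handed the job in with the liner seated in the well, the crucible seated in the liner, and the arm holding the key at about half travel (6.9 N against 7 N expected). No verdict came back. Dish, block, jar and copper cup looked unmoved; for the brush I couldn't confirm that in the last picture.

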